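# Wind the bench timer without letting it spin

## Robot

A 7-joint arm with a two-finger parallel gripper is mounted at the origin on the work surface. World frame = base frame: x ahead of the robot, y to its left, z up, the work surface at z = 0. Lengths are in mm, angles in rad, forces in N, time in s.
With the tool pointing down it reaches from about 400 to 875 mm from the base axis. Payload 4.4 kg.
Tool frame: the origin (TCP) lies between the finger pads, 19 mm behind the fingertips; this is the grasp point; z points along the fingers, y is the line along which they close (so a half turn about z gives the same grasp; the last joint's range is limited). The gripper opens to 85 mm and grips with 20 to 120 N. Pads are 22 mm wide; open, the fingers measure 114 mm over their backs; the gripper's body (76 mm by 85 mm) begins 54 mm behind the grasp point. The pads swing forward as they close: fully open they stand 13 mm farther back than shut.
Start: joints at [-0.066, 0.628, 0.038, 1.517, -0.027, 0.996, -0.02], TCP at [650.013, 0.026, 250.013] pointing down, gripper open.
Joint ranges: [-3.06, 3.06], [-0.37, 2.12], [-1.25, 1.32], [0.18, 2.47], [-1.1, 4.24], [0.23, 1.98], [-2.94, 2.94]. Speed limits (rad/s): [2.57, 2.57, 3.14, 3.14, 3.14, 3.14, 3.14].

## Interface

Orientations are given as a rotation vector (axis times angle).
In Python, from workcell import bot gives the robot as it stands. The module is installed in compiled form; this text tells all that it offers.
- The arm moves only by the shell command python3 -m handwheel 'ROWS' [FORCE]. ROWS is text: rows parted by semicolons, each of 7 numbers parted by spaces: the shift along the world's x, y, z in units of 0.5 m (1.0 is 0.5 m), then the turn, a rotation vector about the world's x, y, z in units of pi rad (1.0 is pi rad), then the opening, from 0 (shut) to 1 (fully open). In form: dx dy dz rx ry rz gripper; .... A call has 1 to 8 rows; each row shifts and turns the commanded pose from where the row before left it; what a row does not reach is not made up. A row lasts 1/8 s, in which the tool goes at most 62.5 mm and 10.7 degrees, less where a joint would pass 70% of its speed; a pose out of reach is approached as far as the arm can. A call with a number of a shift or a turn outside -1 to 1 is refused whole. A call with a gripper value outside its range is refused whole. The fingers move at their own pace and stop on an object; FORCE is the grip in N (left out, the last holds). Time passes only in rows, so rows that do not move let the fingers close. It gives the time, the measured TCP pose, the force, the opening and the grip force at its end, in the units of the state.
- bot.get_state(): the state, without advancing time (a new reading comes with each control period).
- bot.grab_frame(name): name is "scene" or "side" or "wrist"; returns the picture (400x640x3 uint8, red, green, blue); there is no depth.
- bot.camera_info(name): a dict with "vertical_fov" (degrees; the focal length in pixels is half the picture's height over the tangent of half this angle, whatever the lens; pixels are square), "cx", "cy" (the principal point, pixels), "world_from_camera" (4x4, takes a point from camera to world coordinates). Camera axes: x right, y down, z forward; pixel columns grow to the right and rows downward; lengths in mm; the calibration is good to about 2 mm. A picture is of the moment at which its call begins: read the wrist's pose just before it. camera_info takes no time and is no camera call; for the wrist camera it gives the pose at the moment of the call.
- bot.close_job(): hands the job in; it is judged then, once.
The state is a dict: "t": time; "joint_positions": joint angles; "joint_velocities": joint speeds; "joint_torque": joint torques, N m; "tcp_pos": TCP position; "ee_rot": TCP orientation; "ft_force": force on the tool from outside, world axes, zero at the start; "ft_torque": the same for the moment, N m; "opening": opening from 0.0 (shut) to 1.0 (fully open); "grip_force": force on a finger pad.
Only numpy, scipy, OpenCV 4.12 (cv2) and the standard library are available. Lean on these libraries where they do the work, as an engineer would, in place of code of your own. Each camera call takes 0.05 s, during which the arm holds its last target. There are 200 camera calls.

## Task

Set the bench timer that stands under the lamp arm: turn its round knob clockwise until the pointer stands at the raised index on the ring around it, and let go. The knob is stiff and the timer is light, so press it down onto the bench while you turn, firmly but only with a hand's pressure (10 to 20 N; more than 45 N would harm it), so that it neither twists round nor slides from its place. Don't knock the lamp, and leave everything else on the bench alone.

Things in the scene. Friction and masses are not known exactly. Their poses are not given: they have to be found in the camera images.
- timer: Grey plastic bench timer, loose on the bench: flat square case 130 x 130 mm, top 52 mm above the bench, on four hard 4 mm high feet at x +-40, y +-40 mm; knob and ring on top, their axis vertical through the origin. Origin: centre of the underside; z up. About 0.33 kg in all, foot friction about 0.45, both varying by 20 percent. Stands under the lamp head at any heading.
- timer_corner (a point): Lower corner of the timer's case at x 65, y 65, z 4 mm in the timer's frame.
- knob (a joint): Knob angle, rad: 0 with the pointer along the timer's +x (a stop), growing clockwise seen from above, to 4.7. Starts at 0.1 to 0.4. 0.17 N m of friction; it stays where left. Turned without a press, the timer twists round instead; with 12 N or more straight down on the knob (and little side force) it stays. Hardly any give: feel the press by force. Turn smoothly: jerks shift it.
- knob_grip (a point): Grip point on the knob's axis, 87 mm above the bench. The black knob is an upright cylinder 52 mm in diameter, from 55.5 to 104 mm above the bench. Site axes: z up along the axis, x to the pointer; clockwise is negative about z. The lamp head above bars an upright gripper: grip across the knob with the tool leaning 32 to 42 degrees, its wrist towards the robot. TCP here: fingertips clear the ring.
- pointer (a point): Tip of the knob's flat triangular pointer nose at the knob's foot, 38 mm from its axis, 58 mm above the bench (nose top at 59.5 mm). A fine white line runs along it and on the knob's top.
- index (a point): Where the pointer tip must come: 38 mm from the knob's axis, 58 mm above the bench, just inside the raised index, a dark steel rib 12 mm long, 9 mm wide, top 57.5 mm above the bench, 40 to 52 mm from the axis, on the flat white ring (108 mm diameter, 2 mm thick) round the knob. The ring is too stiff to turn by chance. Starts 1.3 to 2.2 rad clockwise of the pointer.
- stand: Fixed inspection lamp. Origin: on the bench under its small round head (48 mm diameter, 235 to 263 mm above the bench), within 15 mm of the knob's axis. Its arm (22 mm wide, 252 to 272 mm high) runs along +x, away from the robot, to a 20 mm column at x 185 mm on a foot 90 x 120 mm, 20 mm high; the column's top is at 278 mm.
- table: The bench, a flat dark green top at height 0; origin in the middle of its top.
- supply: Bystander: grey box-shaped lamp supply 120 x 130 mm, 77 mm high with a flat top and a small round knob on it (97 mm in all), 1.3 kg; it stands on one side and the timer on the other, either way round. Origin: centre of the underside.
- flask: Bystander: conical glass flask, 92 mm wide, 120 mm high. Origin: centre of the underside.
- jar: Bystander: capped glass jar, 64 mm wide, 85 mm high. Origin: centre of the underside.
- tin: Bystander: open flat tin, 120 x 170 x 40 mm, with small implements in it. Origin: centre of the underside.
There are look-alikes about, which are no part of the job. What is shaped like the timer but blue or yellow is not meant.

How it is judged (in metres and radians):
At the end, for the whole second after the job is handed in: The pointer tip is within 4.5 mm (about 7 degrees) of the index point; the timer stands flat and at rest, its middle within 20 mm and its case corner within 25 mm of where they began (distance between pointer and index below 0.0045 m and distance of timer from where it was at the start of the episode below 0.02 m and distance of timer_corner from where it was at the start of the episode below 0.025 m and angle between timer's own z axis and vertical below 0.05 rad and linear speed of timer below 0.02 m/s); the robot touches nothing.
It fails at once if the timer twists round or slides: its case corner goes more than 30 mm from its start (distance of timer_corner from where it was at the start of the episode above 0.03 m).
It fails at once if the timer is tipped by more than 0.2 rad (angle between timer's own z axis and vertical above 0.2 rad).
It fails at once if the timer is pressed onto the bench with more than 48 N, its weight included (contact force between timer and table above 48 N).
It fails at once if a bystander is moved by more than 15 mm (distance of any of supply, flask, jar, tin from where it was at the start of the episode above 0.015 m).
It fails at once if the lamp is knocked with more than 10 N (contact force between stand and anything else above 10 N).
It also fails if it takes over 58 s, if anything falls off the work surface, if the arm or the gripper's body presses on something with over 40 N, if the wrist force passes 120 N, or if a joint passes its speed limit or range.

## Working session

There is one attempt and no reset: what is moved stays moved. The work goes in short steps, Python scripts to look and compute and a shell command to move; the robot and the scene stay as the last step left them, time stands still between calls to the robot, and variables do not carry over. Pictures are saved under pics/ and viewed, at most 10 in all, crops included, and the job is handed in when it is done.

```bash
mkdir -p pics; ls; python3 - <<'E'
from workcell import bot
import cv2,numpy as np
for n in ["scene","side","wrist"]:
    c=bot.camera_info(n);print(n,c["vertical_fov"],c["cx"],c["cy"],np.round(c["world_from_camera"],3).tolist())
    cv2.imwrite(f"pics/{n}0.png",bot.grab_frame(n)[:,:,::-1])
s=bot.get_state();print(s)
E
```

```text
pics
scene 54.88151615069048 317.1931627338045 203.2447162394829 [[-0.058, 0.57, -0.82, 1377.921], [0.998, 0.026, -0.052, 82.67], [-0.008, -0.822, -0.57, 668.951], [0.0, 0.0, 0.0, 1.0]]
side 50.17934842200929 319.3415602970429 202.81614836373953 [[0.997, -0.064, 0.032, 466.292], [-0.069, -0.747, 0.662, -859.595], [-0.018, -0.662, -0.749, 1054.255], [0.0, 0.0, 0.0, 1.0]]
wrist 59.00010591129866 319.84932167399745 193.68695675049875 [[1.0, 0.0, -0.0, 649.19], [0.0, -0.962, -0.274, 69.273], [-0.001, 0.274, -0.962, 372.013], [0.0, 0.0, 0.0, 1.0]]
{'t': 0.15, 'joint_positions': array([-0.06579562,  0.62911848,  0.03847765,  1.51810649, -0.0270217 ,
        0.99631854, -0.02001872]), 'joint_velocities': array([ 1.66775179e-03, -2.54040630e-03, -7.52255794e-05, -5.30379411e-03,
        9.13746622e-05,  3.70080228e-04,  1.87075462e-03]), 'joint_torque': array([ 2.19518879e-03, -5.63800478e+01,  1.22790758e+00, -1.93650573e+01,
        1.11919764e-02,  7.40401709e-03, -1.44664841e-05]), 'tcp_pos': array([6.49564475e+02, 1.99795226e-02, 2.49320876e+02]), 'ee_rot': array([-2.22079135e+00, -2.22066289e+00,  1.59520496e-03]), 'ft_force': array([-0.6934469 , -0.68505063, -0.38636762]), 'ft_torque': array([-0.01216999, -0.02138758,  0.00948194]), 'grip_force': 0.0, 'opening': 1.0002479863278875}
```

View pics/scene0.png

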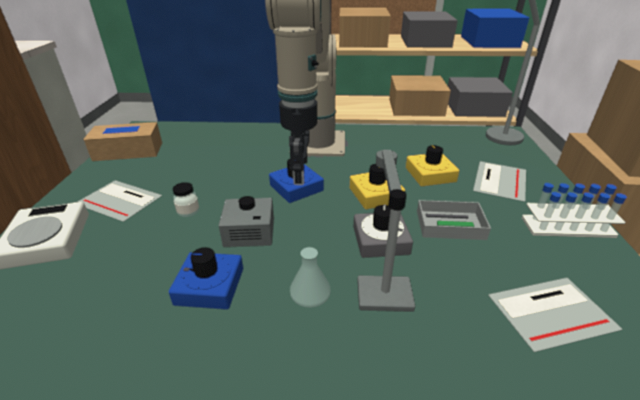

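View pics/side0.png

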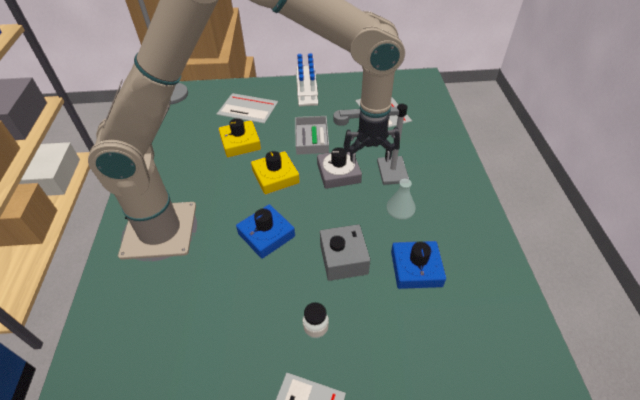

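Candidates: the grey timer with the white ring (scene 382,230; side 340,165), two blue ones (scene 207,275 and 296,180), two yellow ones (scene 376,185 and 432,165), and the grey supply (scene 247,218). The grey one under the lamp head fits the description. I'll confirm that in an enlarged crop.

```bash
python3 - <<'E'
import cv2,numpy as np
a=cv2.imread("pics/side0.png")[130:200,295:395]; b=cv2.imread("pics/scene0.png")[195:265,335:435]
r=lambda i:cv2.resize(i,(600,420)[:2] if 0 else (600,420),interpolation=cv2.INTER_CUBIC)
o=np.vstack([cv2.resize(a,(428,300),interpolation=cv2.INTER_CUBIC),cv2.resize(b,(428,300),interpolation=cv2.INTER_CUBIC)])
cv2.imwrite("pics/crop1.png",o)
E
```

```text
(no output)
```

View pics/crop1.png

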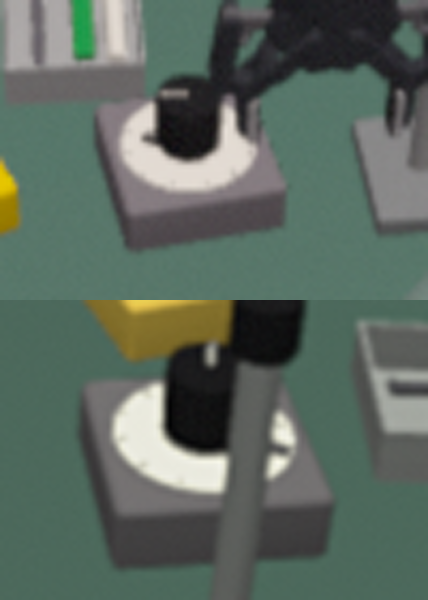

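The crop confirms it. The grey timer has a white ring; the pointer is at side (329.6,162), towards the robot, and the dark index rib is at scene (401,230), towards +y. Next I'll compute positions.

```bash
cat > h.py <<'E'
from workcell import bot
import numpy as np
def cam(n):
    c=bot.camera_info(n);f=200/np.tan(np.radians(c["vertical_fov"]/2));return c,f,np.array(c["world_from_camera"])
def onz(n,u,v,z,C=None):
    c,f,T=C or cam(n);d=T[:3,:3]@[(u-c["cx"])/f,(v-c["cy"])/f,1];o=T[:3,3];return o+d*(z-o[2])/d[2]
def proj(n,p,C=None):
    c,f,T=C or cam(n);q=T[:3,:3].T@(np.array(p,float)-T[:3,3]);return np.array([c["cx"]+f*q[0]/q[2],c["cy"]+f*q[1]/q[2]])
E
python3 - <<'E'
from h import *
np.set_printoptions(precision=1,suppress=True)
for k,n,u,v,z in [("knobtop","side",339.2,150.8,104),("ring","side",338.9,163.7,54),("ptr","side",329.2,162,59),("ringS","scene",382.7,224.7,54),("knobtopS","scene",382.9,209.7,104),("indexS","scene",401,230,57),
 ("yellow1","side",275,170,52),("yel1 far corner","side",299,183,0),("supply","side",345,240,77),("tin","side",312,125,40),("headS","scene",385,157,263),("flask","side",402,212,0),
 ("footcorner","scene",359,307,0),("footcorner2","scene",414,307,0)]:
    print(k,onz(n,u,v,z))
E
```

```text
knobtop [588.6 204.2 104. ]
ring [587.5 195.1  54. ]
ptr [554.9 201.1  59. ]
ringS [583.  201.3  54. ]
knobtopS [586.3 197.2 104. ]
indexS [606.5 245.1  57. ]
yellow1 [370.4 185.6  52. ]
yel1 far corner [447.9 168.2   0. ]
supply [ 570.7 -142.9   77. ]
tin [509.  430.2  40. ]
headS [606.8 186.1 263. ]
flask [773.7   9.5   0. ]
footcorner [809.9 136.1   0. ]
footcorner2 [803.8 256.2  -0. ]
```

```bash
cat >> h.py <<'E'
from scipy.spatial.transform import Rotation as R
def Rt(h,lean=38):
    h=np.radians(h);s,c=np.sin(np.radians(lean)),np.cos(np.radians(lean))
    return R.from_matrix(np.array([[-c*np.cos(h),-c*np.sin(h),-s],[-np.sin(h),np.cos(h),0],[s*np.cos(h),s*np.sin(h),-c]]).T)
def delta(p,h,lean=38,back=0):
    st=bot.get_state();T=Rt(h,lean);g=np.array(p)-back*T.as_matrix()[:,2]
    rv=(T*R.from_rotvec(st["ee_rot"]).inv()).as_rotvec()
    print("to",g.round(1),"shift units",((g-st["tcp_pos"])/500).round(4),"rot units",(rv/np.pi).round(4),"rows",np.linalg.norm(rv)/np.radians(10.7))
E
python3 -c "
from h import *
delta([586,199,87],45,back=180)"
```

```text
to [507.6 120.6 228.8] shift units [-0.2839  0.2412 -0.041 ] rot units [-0.1017 -0.2468  0.7163] rows 12.860166764572277
```

```bash
r="" ; python3 -m handwheel '-0.03 0.01 0 -0.00636 -0.01543 0.04477 1;-0.03 0.01 0 -0.00636 -0.01543 0.04477 1;-0.03 0.01 0 -0.00636 -0.01543 0.04477 1;-0.03 0.01 0 -0.00636 -0.01543 0.04477 1;-0.03 0.01 0 -0.00636 -0.01543 0.04477 1;-0.03 0.01 0 -0.00636 -0.01543 0.04477 1;-0.03 0.01 0 -0.00636 -0.01543 0.04477 1;-0.03 0.01 0 -0.00636 -0.01543 0.04477 1' && python3 -m handwheel '-0.01 0.02 -0.005 -0.00636 -0.01543 0.04477 1;-0.01 0.02 -0.005 -0.00636 -0.01543 0.04477 1;-0.01 0.02 -0.005 -0.00636 -0.01543 0.04477 1;-0.01 0.02 -0.005 -0.00636 -0.01543 0.04477 1;-0.004 0.02 -0.005 -0.00636 -0.01543 0.04477 1;0 0.02 -0.005 -0.00636 -0.01543 0.04477 1;0 0.02 -0.005 -0.00636 -0.01543 0.04477 1;0 0.02 -0.005 -0.00636 -0.01543 0.04477 1'
python3 - <<'E'
from h import *
import cv2
delta([586,199,87],45,back=180)
print(bot.get_state()["joint_positions"].round(2),bot.get_state()["t"])
c=cam("wrist");im=bot.grab_frame("wrist");np.save("w1.npy",np.array([c[0]["cx"],c[0]["cy"],c[1]]+list(c[2].ravel())))
cv2.imwrite("pics/w1.png",im[:,:,::-1])
E
```

```text
t: 1.15
tcp_pos: [529.2, 40.4, 250.0]
ee_rot: [0.583, 2.704, 0.214]
ft_force: [0.2, -0.2, -0.7]
opening: 1.002
grip_force: 0.0
t: 2.15
tcp_pos: [509.8, 103.9, 225.8]
ee_rot: [-0.755, 2.433, 0.29]
ft_force: [0.5, -0.1, -0.2]
opening: 1.001
grip_force: 0.0
to [507.6 120.6 228.8] shift units [-0.0043  0.0334  0.0061] rot units [ 0.0003 -0.0184  0.0543] rows 0.9652468050767206
[ 0.71  0.6  -1.08  2.35  2.01  0.25  0.08] 2.15
```

View pics/w1.png

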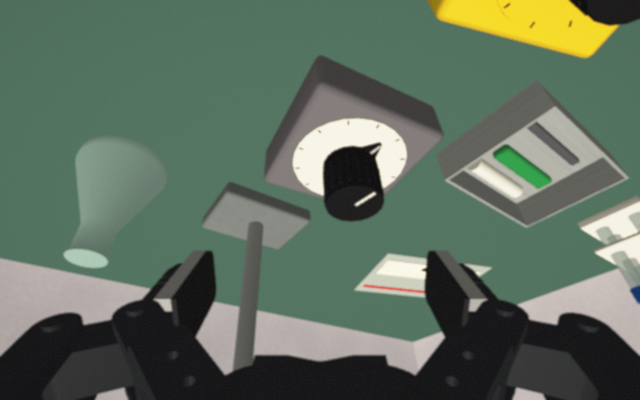

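The picture shows the timer with its pointer tip at (381,145), ring centre about (350,158) and knob top centre about (354,203). The index is hidden behind the knob.

```bash
python3 - <<'E'
from h import *
import cv2
np.set_printoptions(precision=1,suppress=True)
w=np.load("w1.npy");C=({"cx":w[0],"cy":w[1]},w[2],w[3:].reshape(4,4))
print("cam",C[2][:3,3])
print("ring",onz("",350,158.5,54,C),"top",onz("",354,203.5,104,C),"ptr",onz("",381,145,59,C))
# refine centre: fit white ring outline points back-projected to z=54
im=cv2.imread("pics/w1.png")
def ringfit(im,C,name,box):
    m=((im.min(2)>185)).astype(np.uint8); k=np.zeros_like(m);x0,y0,x1,y1=box;k[y0:y1,x0:x1]=m[y0:y1,x0:x1]
    cs=max(cv2.findContours(k,cv2.RETR_EXTERNAL,cv2.CHAIN_APPROX_NONE)[0],key=cv2.contourArea)[:,0]
    h=cv2.convexHull(cs)[:,0]
    P=np.array([onz(name,u,v,54,C)[:2] for u,v in h])
    from scipy.optimize import least_squares
    r=least_squares(lambda q:np.hypot(*(P-q).T)-54,[586,199],loss="soft_l1");print(name,"ringfit",r.x,len(P),np.abs(r.fun).max())
ringfit(im,C,"wrist",(280,105,420,200))
ringfit(cv2.imread("pics/scene0.png"),cam("scene"),"scene",(350,200,415,255))
ringfit(cv2.imread("pics/side0.png"),cam("side"),"side",(318,145,360,180))
for nm,q in [("ptr176",[586-38,199+3,58]),("index66",[586+15,199+35,58]),("tip-foot",[586,199,58])]: print(nm,proj("",q,C))
E
```

```text
cam [405.6  28.  285.4]
ring [579.3 195.2  54. ] top [582.8 196.7 104. ] ptr [547.2 203.9  59. ]
wrist ringfit [584.6 198.3] 36 1.3121679649572542
scene ringfit [586.4 200.7] 16 26.41505409412082
side ringfit [587.2 200.5] 16 8.413771428427054
ptr176 [378.6 143.9]
index66 [366.5 188.4]
tip-foot [349.  167.2]
```

```bash
cat > k.py <<'E'
from h import *
from scipy.optimize import least_squares
lo=np.array([-3.06,-.37,-1.25,.18,-1.1,.23,-2.94]);hi=np.array([3.06,2.12,1.32,2.47,4.24,1.98,2.94])
def fk(q,L,sg=(1,)*7,off=0):
    r=R.identity();p=np.array([0,0,L[0]],float)
    for i in range(7):
        ax=np.array([0,0,1.]) if i%2==0 else np.array([0,1.,0]); r=r*R.from_rotvec(ax*sg[i]*q[i])
        if i in(2,4,6): p=p+r.apply([0,0,L[1+(i-2)//2]])
    return p,r*R.from_euler("z",off)
E
python3 - <<'E'
from k import *
import itertools
s=bot.get_state();q0=np.array([-0.066,0.628,0.038,1.517,-0.027,0.996,-0.02]);q1=s["joint_positions"]
R0=R.from_rotvec([-2.2208,-2.2207,.0016]);R1=R.from_rotvec(s["ee_rot"])
best=[]
for sg in itertools.product([1,-1],repeat=7):
  for off in np.arange(4)*np.pi/2:
    e=sum(((fk(q,[0]*4,sg,off)[1]).inv()*Rr).magnitude() for q,Rr in((q0,R0),(q1,R1)));best.append((e,sg,off))
best.sort(key=lambda b:b[0]);print(best[:4])
sg,off=best[0][1:]
f=lambda L:np.r_[fk(q0,L,sg,off)[0]-[650,0,250],fk(q1,L,sg,off)[0]-s["tcp_pos"]]
r=least_squares(f,[350,400,400,250]);print(r.x,r.fun)
E
```

```text
[(0.002611852215176347, (-1, 1, -1, 1, -1, 1, -1), np.float64(1.5707963267948966)), (0.2146972562936455, (-1, 1, -1, 1, -1, 1, 1), np.float64(1.5707963267948966)), (0.6308902616272365, (-1, -1, 1, -1, 1, -1, 1), np.float64(1.5707963267948966)), (0.7504663178998361, (-1, -1, 1, -1, 1, -1, -1), np.float64(1.5707963267948966))]
[290.05201018 577.52757294 370.92564123 309.37984992] [ 0.38419138 28.97989072 -3.30713488 -2.25961739  1.12091937  3.3071348 ]
```

```bash
cat > k.py <<'E'
from h import *
from scipy.optimize import least_squares
lo=np.array([-3.06,-.37,-1.25,.18,-1.1,.23,-2.94]);hi=np.array([3.06,2.12,1.32,2.47,4.24,1.98,2.94])
sg=np.array([-1,1]*3+[-1])
def fk(q,L):
    r=R.identity();p=np.array([0,0,L[0]],float)
    for i in range(7):
        r=r*R.from_rotvec((np.array([0,0,1.]) if i%2==0 else np.array([0,1.,0]))*sg[i]*q[i])
        if i in(2,4,6): p=p+r.apply([0,0,L[1+(i-2)//2]])
        if i in(1,3): p=p+r.apply([0,L[4+i//2],0])
    return p,r*R.from_euler("z",np.pi/2)
E
python3 - <<'E'
from k import *
s=bot.get_state();q0=np.array([-0.066,0.628,0.038,1.517,-0.027,0.996,-0.02]);q1=s["joint_positions"]
f=lambda L:np.r_[fk(q0,L)[0]-[650,0,250],fk(q1,L)[0]-s["tcp_pos"],1e-3*(L-[300,450,400,250,0,0])]
r=least_squares(f,[300,450,400,250,0,0]);L=r.x;print(L.round(1),r.fun.round(2));np.save("L.npy",L)
K=np.array([585,199,87.])
rng=np.random.default_rng(0)
def ik(p,T,q,seedpen=.02):
    g=lambda x:np.r_[(fk(x,L)[0]-p)/100,(fk(x,L)[1].inv()*T).as_rotvec(),seedpen*(x-(lo+hi)/2)/(hi-lo)]
    return least_squares(g,np.clip(q,lo+.01,hi-.01),bounds=(lo+.05,hi-.05))
for flip in (0,1):
  for back in (0,130):
    for h in range(-80,91,15):
        T=Rt(h,38); p=K-back*T.as_matrix()[:,2]
        if flip: T=T*R.from_euler("z",np.pi)
        best=None
        for k in range(6):
            x=ik(p,T,rng.uniform(lo,hi)); e=np.linalg.norm(x.fun[:6])
            if best is None or e<best[0]: best=(e,x.x)
        print(flip,back,h,round(best[0],3),best[1].round(2))
E
```

```text
[338.2 558.9 381.8 333.6 -12.4 -16.1] [-0.    0.    0.   -0.    0.   -0.    0.04  0.11 -0.02  0.08 -0.01 -0.02]Traceback (most recent call last):
  File "<stdin>", line 17, in <module>
  File "<stdin>", line 9, in ik
    return func(*args, **kwargs)
    raise ValueError("Initial guess is outside of provided bounds")
ValueError: Initial guess is outside of provided bounds
```

```bash
python3 - <<'E'
from k import *
L=np.load("L.npy");K=np.array([585,199,87.])
rng=np.random.default_rng(0)
def ik(p,T,q,pen=.003):
    g=lambda x:np.r_[(fk(x,L)[0]-p)/100,(fk(x,L)[1].inv()*T).as_rotvec(),pen*(x-(lo+hi)/2)/(hi-lo)]
    return least_squares(g,np.clip(q,lo+.06,hi-.06),bounds=(lo+.05,hi-.05),max_nfev=150)
for flip in (0,1):
  for back in (0,130):
    for h in range(-60,91,15):
        T=Rt(h,38); p=K-back*T.as_matrix()[:,2]
        if flip: T=T*R.from_euler("z",np.pi)
        best=(9,)
        for k in range(5):
            x=ik(p,T,rng.uniform(lo,hi)); e=np.linalg.norm(x.fun[:6])
            if e<best[0]: best=(e,x.x)
        print(flip,back,h,round(best[0],3),best[1].round(2))
E
```

```text
0 0 -60 0.0 [-0.61  0.9  -0.16  1.77  1.02  0.96 -1.01]
0 0 -45 0.0 [-0.52  0.87 -0.3   1.92  1.32  0.93 -1.07]
0 0 -30 0.0 [-0.44  0.85 -0.39  2.06  1.62  0.9  -1.11]
0 0 -15 0.0 [-0.33  0.85 -0.47  2.17  1.93  0.88 -1.11]
0 0 0 0.0 [-0.19  0.85 -0.53  2.26  2.22  0.86 -1.05]
0 0 15 0.0 [-0.02  0.87 -0.61  2.3   2.47  0.79 -0.9 ]
0 0 30 0.0 [ 0.18  0.91 -0.72  2.28  2.62  0.66 -0.65]
0 0 45 0.0 [ 0.41  1.01 -0.94  2.21  2.47  0.5  -0.1 ]
0 0 60 0.0 [ 0.58  1.15 -1.15  2.11  1.9   0.43  0.82]
0 0 75 0.0 [ 0.62  1.21 -1.2   1.97  1.25  0.44  1.73]
0 0 90 0.0 [ 0.6   1.24 -1.2   1.83  0.8   0.6   2.39]
0 130 -60 0.0 [-0.78  0.76 -0.09  1.69  0.78  1.1  -0.84]
0 130 -45 0.0 [-0.73  0.68 -0.21  1.9   1.02  0.98 -0.88]
0 130 -30 0.0 [-0.61  0.62 -0.35  2.09  1.31  0.89 -0.94]
0 130 -15 0.0 [-0.46  0.59 -0.47  2.26  1.62  0.83 -0.98]
0 130 0 0.0 [-0.25  0.57 -0.58  2.39  1.97  0.77 -0.98]
0 130 15 0.034 [ 0.3   0.77 -1.2   2.42  1.97  0.95 -0.5 ]
0 130 30 0.009 [ 0.51  0.79 -1.2   2.42  2.16  0.7  -0.24]
0 130 45 0.0 [ 0.69  0.83 -1.2   2.33  2.06  0.42  0.26]
0 130 60 0.0 [ 0.78  0.9  -1.
[... 687 characters left out ...]
0.39 -1.38]
1 0 90 0.0 [ 0.02  0.87 -0.09  1.85 -1.05  0.7   0.88]
1 130 -60 0.0 [-1.42  1.11  1.19  1.71 -0.42  0.87 -2.89]
1 130 -45 0.0 [-0.65  0.69 -0.33  1.89  1.07  1.05  2.22]
1 130 -30 0.0 [-0.58  0.63 -0.4   2.09  1.32  0.93  2.19]
1 130 -15 0.0 [-0.49  0.58 -0.43  2.26  1.62  0.81  2.15]
1 130 0 0.0 [-0.39  0.53 -0.39  2.4   2.04  0.67  2.08]
1 130 15 0.034 [ 0.3   0.77 -1.2   2.42  1.97  0.95  2.64]
1 130 30 0.009 [ 0.51  0.78 -1.19  2.42  2.17  0.69  2.89]
1 130 45 0.0 [-0.09  0.53  0.03  2.35  4.19  0.51  1.18]
1 130 60 0.0 [ 0.78  0.9  -1.2   2.17  1.25  0.29 -1.75]
1 130 75 0.0 [ 0.73  0.88 -1.05  1.98  0.26  0.4  -0.51]
1 130 90 0.0 [ 0.23  0.72 -0.2   1.79 -0.74  0.84  0.63]
```

```bash
python3 - <<'E'
from h import *
print("head",onz("side",341,117,263).round(0), onz("scene",387,157,265).round(0))
K=[585.5,199,88]
delta(K,45,40,back=100)
delta(K,45,40,back=0)
E
```

```text
head [589. 177. 263.] [610. 190. 265.]
to [540.  153.5 164.6] shift units [ 0.0607  0.0994 -0.1208] rot units [ 0.0074 -0.027   0.0532] rows 1.0105708735454666
to [585.5 199.   88. ] shift units [ 0.1516  0.1903 -0.274 ] rot units [ 0.0074 -0.027   0.0532] rows 1.0105708735454666
```

```bash
python3 -m handwheel '0.0101 0.0166 -0.0201 0.0012 -0.0045 0.0089 1;0.0101 0.0166 -0.0201 0.0012 -0.0045 0.0089 1;0.0101 0.0166 -0.0201 0.0012 -0.0045 0.0089 1;0.0101 0.0166 -0.0201 0.0012 -0.0045 0.0089 1;0.0101 0.0166 -0.0201 0.0012 -0.0045 0.0089 1;0.0101 0.0166 -0.0201 0.0012 -0.0045 0.0089 1;0 0 0 0 0 0 1;0 0 0 0 0 0 1'
python3 - <<'E'
from h import *
import cv2
K=[585.5,199,88]
delta(K,45,40,back=0)
print(bot.get_state()["joint_positions"].round(2))
C=cam("wrist");im=bot.grab_frame("wrist")[:,:,::-1].copy()
for q in [[585.5,199,104],[585.5,199,54],[547.5,203.5,58]]:
    u,v=proj("",q,C);print(u,v);cv2.circle(im,(int(u),int(v)),2,(0,0,255),-1)
cv2.imwrite("pics/w2.png",im)
E
```

```text
t: 3.2
tcp_pos: [540.1, 153.5, 165.8]
ee_rot: [-0.938, 2.291, 0.343]
ft_force: [-0.4, -0.3, -0.6]
opening: 1.001
grip_force: 0.0
to [585.5 199.   88. ] shift units [ 0.0908  0.0909 -0.1557] rot units [ 0.     -0.0007  0.0024] rows 0.041127773231060046
[ 0.64  0.9  -1.15  2.33  2.28  0.48  0.07]
320.2563260850412 223.0438409657467
320.15123124510626 162.194697053986
365.726450965116 143.7735049849294
```

View pics/w2.png

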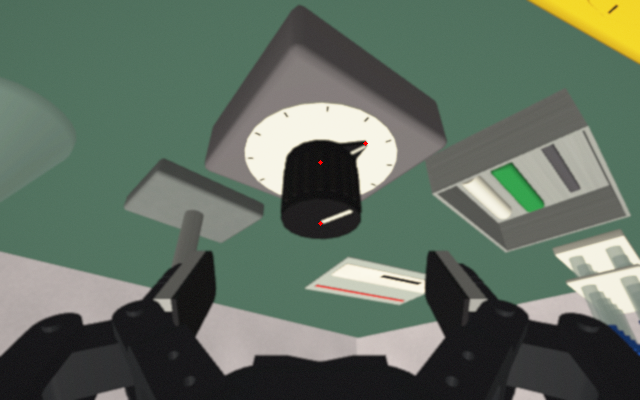

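The knob is centred between the fingers: top centre about (321,219), and the pointer tip at (366,144) matches the prediction. I'll refine the axis with a ring fit, then go in.

```bash
python3 - <<'E'
from h import *
import cv2
from scipy.optimize import least_squares
C=cam("wrist");im=cv2.imread("pics/w2.png")
m=((im.min(2)>150)).astype(np.uint8);k=np.zeros_like(m);k[90:205,235:410]=m[90:205,235:410]
cs=np.vstack([c[:,0] for c in cv2.findContours(k,cv2.RETR_EXTERNAL,cv2.CHAIN_APPROX_NONE)[0] if cv2.contourArea(c)>50]);h=cv2.convexHull(cs)[:,0]
P=np.array([onz("",u,v,54,C)[:2] for u,v in h])
r=least_squares(lambda q:np.hypot(*(P-q[:2]).T)-54,[586,199],loss="soft_l1",f_scale=.5);print(r.x,np.sort(r.fun).round(1))
for u,v in [(321,219.5),(281.5,215),(361,215),(321,239),(321,199)]: print(u,v,onz("",u,v,104,C).round(1))
E
```

```text
[584.63449298 198.15072722] [-0.1 -0.1 -0.1 -0.1 -0.  -0.  -0.  -0.  -0.  -0.   0.   0.   0.   0.
  0.   0.1  0.1  0.1  0.1  0.1  0.1  0.1  0.1  0.1  0.1  0.1  0.1  0.1
  0.2  0.2  0.3  0.3  0.3  0.3  0.3  0.3  0.3  0.4  0.5  0.5  0.6  0.6]
321 219.5 [582.3 196.3 104. ]
281.5 215 [595.5 175.1 104. ]
361 215 [561.1 210.  104. ]
321 239 [601.5 215.3 104. ]
321 199 [565.6 179.8 104. ]
```

```bash
python3 -m handwheel '0.013 0.013 -0.0226 0 0 0 1;0.014 0.014 -0.0245 0 0 0 1;0.014 0.014 -0.0245 0 0 0 1;0.014 0.014 -0.0245 0 0 0 1;0.013 0.0133 -0.0226 0 0 0 1;0.011 0.011 -0.0196 0 0 0 1;0.01 0.01 -0.0176 0 0 0 1;0 0 0 0 0 0 1'
python3 -c "
from h import *
delta([584.6,198.2,88],45,40)
s=bot.get_state();print(s['joint_positions'].round(2),s['ft_force'].round(1),s['ft_torque'].round(2))"
```

```text
t: 4.25
tcp_pos: [584.8, 198.8, 87.1]
ee_rot: [-0.939, 2.291, 0.344]
ft_force: [0.0, 0.8, 1.2]
opening: 0.997
grip_force: 0.0
to [584.6 198.2  88. ] shift units [-0.0003 -0.0011  0.0018] rot units [-0.0002 -0.0007  0.002 ] rows 0.03560695610054562
[ 0.49  1.12 -1.09  2.23  2.38  0.62  0.07] [0.  0.8 1.2] [-0.49  0.54  0.01]
```

```bash
python3 -m handwheel '0 0 0 0 0 0 0.8;0 0 0 0 0 0 0.7;0 0 0 0 0 0 0.66;0 0 0 0 0 0 0.63;0 0 0 0 0 0 0.6;0 0 0 0 0 0 0.5;0 0 0 0 0 0 0.3;0 0 0 0 0 0 0' 50
python3 -m handwheel '0 0 0 0 0 0 0;0 0 0 0 0 0 0'
python3 - <<'E'
from h import *
import cv2
s=bot.get_state();print(s['tcp_pos'],s['joint_positions'].round(2),s['ft_force'].round(1),s['ft_torque'].round(2))
E
```

```text
t: 5.25
tcp_pos: [584.7, 198.3, 88.1]
ee_rot: [-0.94, 2.289, 0.343]
ft_force: [-1.9, -2.9, 5.6]
opening: 0.591
grip_force: 50.8
t: 5.5
tcp_pos: [584.7, 198.3, 88.1]
ee_rot: [-0.94, 2.29, 0.343]
ft_force: [-2.2, -2.5, 6.1]
opening: 0.597
grip_force: 50.8
[584.69075504 198.28806327  88.10755282] [ 0.5   1.11 -1.09  2.23  2.38  0.62  0.07] [-2.2 -2.5  6.1] [-0.53  0.33 -0.08]
```

```bash
python3 -m handwheel '0 0 -0.0005 0 0 0 0;0 0 -0.0005 0 0 0 0;0 0 0 0 0 0 0;0 0 0 0 0 0 0'
```

```text
t: 6.0
tcp_pos: [584.7, 198.3, 88.1]
ee_rot: [-0.94, 2.289, 0.343]
ft_force: [-4.3, -5.4, 8.4]
opening: 0.598
grip_force: 50.9
```

```bash
python3 -m handwheel '-0.001 -0.001 0 0 0 0 0;-0.001 -0.001 0 0 0 0 0;0 0 0 0 0 0 0' ; python3 -m handwheel '0 0 -0.001 0 0 0 0;0 0 -0.001 0 0 0 0;0 0 0 0 0 0 0'
```

```text
t: 6.38
tcp_pos: [584.5, 198.1, 88.1]
ee_rot: [-0.94, 2.288, 0.343]
ft_force: [1.8, 1.1, 5.6]
opening: 0.598
grip_force: 51.7
t: 6.75
tcp_pos: [584.6, 198.2, 88.0]
ee_rot: [-0.94, 2.286, 0.343]
ft_force: [-1.1, -1.7, 12.3]
opening: 0.598
grip_force: 52.5
```

```bash
python3 -m handwheel '-0.0005 -0.0006 -0.001 0 0 0 0;-0.0002 -0.0004 -0.0005 0 0 0 0;0 0 0 0 0 0 0;0 0 0 0 0 0 0'; python3 -c "
from h import *
s=bot.get_state();print(s['ft_torque'].round(2))"
```

```text
t: 7.25
tcp_pos: [584.6, 198.1, 88.0]
ee_rot: [-0.94, 2.285, 0.343]
ft_force: [-1.3, -1.2, 14.4]
opening: 0.593
grip_force: 52.6
[ 0.52 -0.49 -0.28]
```

```bash
python3 -m handwheel '0 0 0 0 0 -0.002 0;0 0 0 0 0 -0.004 0;0 0 0 0 0 -0.006 0;0 0 0 0 0 -0.006 0;0 0 0 0 0 -0.006 0;0 0 0 0 0 -0.006 0;0 0 0 0 0 -0.004 0;0 0 0 0 0 -0.002 0'; python3 -c "
from h import *
s=bot.get_state();print(s['ft_torque'].round(2),R.from_rotvec(s['ee_rot']).as_matrix().round(3).tolist())"
```

```text
t: 8.25
tcp_pos: [584.5, 198.3, 88.0]
ee_rot: [-0.807, 2.325, 0.295]
ft_force: [-1.2, -1.9, 13.1]
opening: 0.597
grip_force: 52.7
[ 0.34 -0.56  0.12] [[-0.599, -0.619, 0.508], [-0.473, 0.785, 0.4], [-0.646, -0.001, -0.763]]
```

```bash
python3 -m handwheel '0 -0.0003 -0.0003 0 0 -0.004 0;0 -0.0002 -0.0003 0 0 -0.007 0;0 -0.0002 -0.0002 0 0 -0.009 0;-0.0002 -0.0001 0 0 0 -0.009 0;-0.0002 0 0 0 0 -0.009 0;0 0 0 0 0 -0.009 0;0 0 0 0 0 -0.006 0;0 0 0 0 0 -0.003 0'; python3 - <<'E'
from h import *
import cv2
s=bot.get_state();y=R.from_rotvec(s['ee_rot']).as_matrix()[:,1];print(s['ft_torque'].round(2),"h",np.degrees(np.arctan2(-y[0],y[1])),s['joint_positions'].round(2))
a=bot.grab_frame("side")[:,:,::-1];b=bot.grab_frame("scene")[:,:,::-1]
a0=cv2.imread("pics/side0.png");b0=cv2.imread("pics/scene0.png")
f=lambda i,y,x:cv2.resize(i[y:y+70,x:x+90],(396,300),interpolation=cv2.INTER_CUBIC)
cv2.imwrite("pics/cmp1.png",np.vstack([np.hstack([f(a0,135,300),f(a,135,300)]),np.hstack([f(b0,195,340),f(b,195,340)])]))
E
```

```text
t: 9.25
tcp_pos: [584.3, 198.5, 88.0]
ee_rot: [-0.597, 2.376, 0.22]
ft_force: [-0.9, -0.9, 14.7]
opening: 0.594
grip_force: 52.6
[ 0.44 -0.64  0.16] h 28.238986291602227 [ 0.39  1.16 -1.16  2.31  2.36  0.99 -0.23]
```

View pics/cmp1.png

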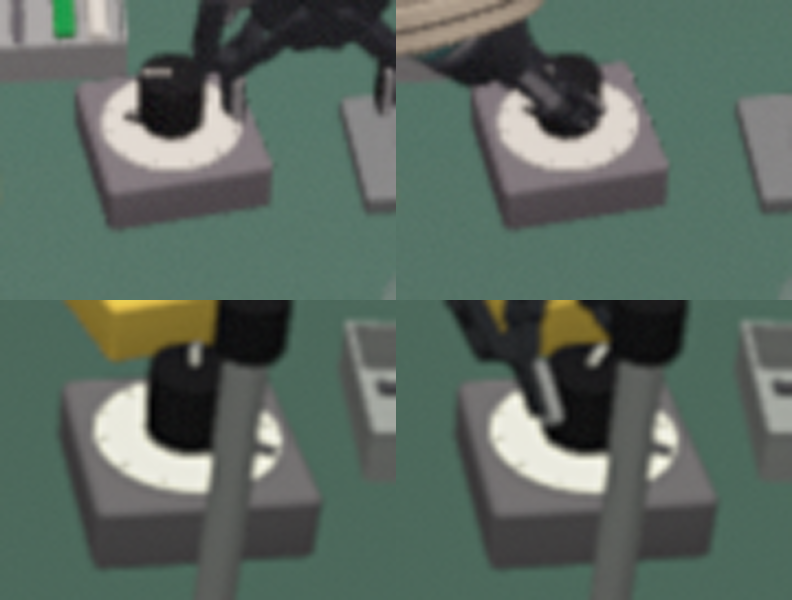

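The timer has not moved and the knob line has turned with the grip. The index rib is at scene (400.5,230). I'll carry on turning.

```bash
python3 -m handwheel '0 0 0 0 0 -0.004 0;0 0 0 0 0 -0.008 0;0 0 0 0 0 -0.01 0;0 0 0 0 0 -0.01 0;0 0 0 0 0 -0.01 0;0 0 0 0 0 -0.01 0;0 0 0 0 0 -0.008 0;0 0 0 0 0 -0.004 0'; python3 - <<'E'
from h import *
s=bot.get_state();y=R.from_rotvec(s['ee_rot']).as_matrix()[:,1];print(s['ft_torque'].round(2),"h",np.degrees(np.arctan2(-y[0],y[1])),s['joint_positions'].round(2))
C=cam("scene")
for a in range(54,80,4):
    d=np.array([np.cos(np.radians(a)),np.sin(np.radians(a))]);print(a,proj("",[*(np.array([584.6,198.5])+46*d),56],C).round(1))
E
```

```text
t: 10.35
tcp_pos: [584.2, 198.7, 88.0]
ee_rot: [-0.355, 2.416, 0.133]
ft_force: [-2.9, 0.6, 15.2]
opening: 0.597
grip_force: 52.6
[ 0.28 -0.61  0.31] h 16.734598363753708 [ 0.29  1.16 -1.17  2.32  2.29  1.19 -0.43]
54 [397.4 231.5]
58 [398.  230.8]
62 [398.6 230.2]
66 [399.  229.5]
70 [399.3 228.7]
74 [399.6 228. ]
78 [399.7 227.3]
```

```bash
python3 -m handwheel '-0.0003 0 0 0 0 -0.004 0;-0.0003 0.0001 0 0 0 -0.008 0;-0.0002 0.0001 0 0 0 -0.011 0;-0.0002 0 0 0 0 -0.011 0;-0.0002 0 0 0 0 -0.011 0;-0.0002 0 0 0 0 -0.01 0;0 0 0 0 0 -0.008 0;0 0 0 0 0 -0.004 0'; python3 - <<'E'
from h import *
s=bot.get_state();y=R.from_rotvec(s['ee_rot']).as_matrix()[:,1];print(s['ft_torque'].round(2),"h",np.degrees(np.arctan2(-y[0],y[1])),s['joint_positions'].round(2))
E
```

```text
t: 11.35
tcp_pos: [584.1, 198.9, 88.0]
ee_rot: [-0.097, 2.436, 0.04]
ft_force: [0.3, 2.7, 12.6]
opening: 0.596
grip_force: 52.5
[ 0.23 -0.88  0.47] h 4.64192296161305 [ 0.19  1.17 -1.17  2.3   2.18  1.36 -0.62]
```

```bash
python3 -m handwheel '0 0.0003 -0.0004 0 0 -0.004 0;0 0.0003 -0.0004 0 0 -0.008 0;0 0.0003 -0.0003 0 0 -0.011 0;-0.0001 0.0001 0 0 0 -0.011 0;-0.0001 0.0001 0 0 0 -0.011 0;0 0 0 0 0 -0.01 0;0 0 0 0 0 -0.008 0;0 0 0 0 0 -0.004 0'; python3 - <<'E'
from h import *
s=bot.get_state();y=R.from_rotvec(s['ee_rot']).as_matrix()[:,1];print(s['ft_torque'].round(2),"h",np.degrees(np.arctan2(-y[0],y[1])),s['joint_positions'].round(2))
E
```

```text
t: 12.35
tcp_pos: [584.1, 199.2, 88.0]
ee_rot: [0.16, 2.432, -0.053]
ft_force: [-2.9, 2.2, 16.2]
opening: 0.599
grip_force: 52.6
[-0.04 -0.99  0.39] h -7.432255182245758 [ 0.09  1.18 -1.18  2.24  2.04  1.49 -0.78]
```

```bash
python3 -m handwheel '-0.0003 0.0002 0 0 0 -0.004 0;-0.0003 0.0002 0 0 0 -0.008 0;-0.0003 0.0002 0 0 0 -0.011 0;-0.0002 0.0002 0 0 0 -0.011 0;-0.0001 0.0001 -0.0001 0 0 -0.011 0;-0.0001 0.0001 -0.0001 0 0 -0.01 0;0 0 -0.0001 0 0 -0.008 0;0 0 -0.0001 0 0 -0.004 0'; python3 - <<'E'
from h import *
s=bot.get_state();y=R.from_rotvec(s['ee_rot']).as_matrix()[:,1];print(s['ft_torque'].round(2),"h",np.degrees(np.arctan2(-y[0],y[1])),s['joint_positions'].round(2))
E
```

```text
t: 13.35
tcp_pos: [584.1, 199.5, 88.0]
ee_rot: [0.417, 2.406, -0.146]
ft_force: [1.6, 2.3, 16.8]
opening: 0.594
grip_force: 52.5
[-0.24 -1.23  0.53] h -19.541371166921888 [ 0.02  1.19 -1.18  2.15  1.91  1.58 -0.92]
```

```bash
python3 -m handwheel '0 0.0002 0 0 0 -0.004 0;-0.0001 0.0002 0 0 0 -0.008 0;-0.0001 0.0002 0 0 0 -0.011 0;-0.0001 0.0002 0 0 0 -0.011 0;-0.0001 0.0001 0 0 0 -0.011 0;0 0 0 0 0 -0.01 0;0 0 0 0 0 -0.008 0;0 0 0 0 0 -0.004 0'; python3 - <<'E'
from h import *
import cv2
s=bot.get_state();y=R.from_rotvec(s['ee_rot']).as_matrix()[:,1];print(s['ft_torque'].round(2),"h",np.degrees(np.arctan2(-y[0],y[1])),s['joint_positions'].round(2))
C=cam("wrist");im=bot.grab_frame("wrist")[:,:,::-1].copy();np.save("w3.npy",np.array([C[0]["cx"],C[0]["cy"],C[1]]+list(C[2].ravel())))
cv2.imwrite("pics/w3raw.png",im)
u,v=proj("",[584.1,199.5,58],C);print(u,v)
x0,y0=int(u)-150,int(v)-110
print(x0,y0);cv2.imwrite("pics/w3.png",cv2.resize(im[max(y0,0):y0+225,max(x0,0):x0+300],None,fx=2.66,fy=2.66,interpolation=cv2.INTER_CUBIC))
E
```

```text
t: 14.35
tcp_pos: [584.2, 199.7, 88.0]
ee_rot: [0.671, 2.358, -0.237]
ft_force: [2.3, 3.4, 15.6]
opening: 0.592
grip_force: 52.6
[-0.31 -1.32  0.77] h -31.61832546447034 [-0.04  1.2  -1.18  2.05  1.79  1.66 -1.03]
319.6569717916705 214.0588583056204
169 104
```

View pics/w3.png

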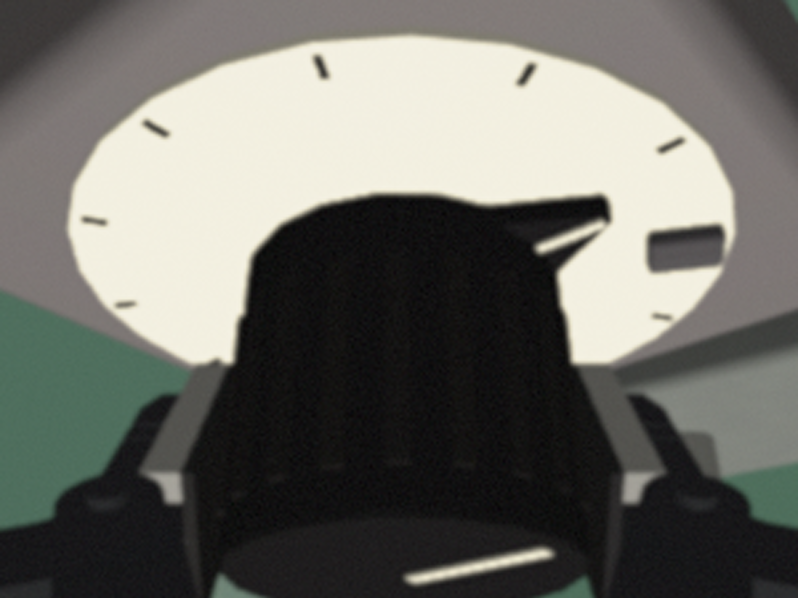

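```bash
python3 - <<'E'
from h import *
import cv2
from scipy.optimize import least_squares
w=np.load("w3.npy");C=({"cx":w[0],"cy":w[1]},w[2],w[3:].reshape(4,4))
im=cv2.imread("pics/w3raw.png")
m=((im.min(2)>150)).astype(np.uint8);k=np.zeros_like(m);k[104:235,185:455]=m[104:235,185:455]
c=max(cv2.findContours(k,cv2.RETR_EXTERNAL,cv2.CHAIN_APPROX_NONE)[0],key=cv2.contourArea)
h=cv2.convexHull(c)[:,0];P=np.array([onz("",u,v,54,C)[:2] for u,v in h])
r=least_squares(lambda q:np.hypot(*(P-q[:2]).T)-54,[584,199],loss="soft_l1",f_scale=.5);O=r.x;print(O,len(P),np.abs(r.fun).mean())
for n,u,v,z in [("tip",607,222,59.5),("line in",540,249,59.5),("rib in",651,260,57.5),("rib out",723,253,57.5),("rib mid",687,256,57.5),("topline in",410,580,104),("topline out",550,552,104)]:
    p=onz("",169+u/2.66,104+v/2.66,z,C)[:2]
    for o in (O,[584.2,199.7]):
        d=p-o;print(n,p.round(1),"r",np.hypot(*d).round(1),"ang",np.degrees(np.arctan2(d[1],d[0])).round(1))
a=onz("",169+410/2.66,104+580/2.66,104,C)-onz("",169+550/2.66,104+552/2.66,104,C);print("topline dir",np.degrees(np.arctan2(-a[1],-a[0])))
E
```

```text
[584.3223093  199.46886837] 46 0.4328213230046732
tip [580.7 236.4] r 37.2 ang 95.6
tip [580.7 236.4] r 36.9 ang 95.4
line in [582.1 225.3] r 25.9 ang 95.0
line in [582.1 225.3] r 25.7 ang 94.8
rib in [597.2 237.6] r 40.2 ang 71.3
rib in [597.2 237.6] r 40.1 ang 71.0
rib out [601.3 247.8] r 51.2 ang 70.7
rib out [601.3 247.8] r 51.0 ang 70.5
rib mid [599.1 242.7] r 45.7 ang 71.1
rib mid [599.1 242.7] r 45.6 ang 70.9
topline in [583.5 200.9] r 1.7 ang 119.1
topline in [583.5 200.9] r 1.4 ang 119.4
topline out [581.3 222.6] r 23.4 ang 97.4
topline out [581.3 222.6] r 23.1 ang 97.2
topline dir 95.8075319583596
```

Pointer tip and rib are clear in the crop: tip (607,222), rib mid (687,256). The angles are 95.5° and 71°, so 24.5° of turn remains.

```bash
python3 -m handwheel '0.0002 0.0003 0 0 0 -0.004 0;0.0002 0.0003 0 0 0 -0.008 0;0.0001 0.0003 0 0 0 -0.011 0;0 0.0002 0 0 0 -0.011 0;0 0.0001 0 0 0 -0.011 0;0 0 0 0 0 -0.01 0;0 0 0 0 0 -0.008 0;0 0 0 0 0 -0.004 0'; python3 - <<'E'
from h import *
s=bot.get_state();y=R.from_rotvec(s['ee_rot']).as_matrix()[:,1];print(s['ft_torque'].round(2),"h",np.degrees(np.arctan2(-y[0],y[1])),s['joint_positions'].round(2))
E
```

```text
t: 15.4
tcp_pos: [584.3, 200.0, 88.0]
ee_rot: [0.921, 2.288, -0.328]
ft_force: [3.4, 4.0, 17.0]
opening: 0.593
grip_force: 52.6
[-0.58 -1.25  0.84] h -43.686779772814816 [-0.08  1.22 -1.17  1.93  1.67  1.72 -1.13]
```

```bash
python3 -m handwheel '0.0004 0.0005 0.0002 0 0 -0.004 0;0.0004 0.0005 0.0001 0 0 -0.008 0;0.0003 0.0003 0 0 0 -0.011 0;0.0002 0.0002 0 0 0 -0.012 0;0.0001 0.0001 0 0 0 -0.012 0;0 0 0 0 0 -0.011 0;0 0 0 0 0 -0.008 0;0 0 0 0 0 -0.004 0'; python3 -m handwheel '0 0 0 0 0 0 0;0 0 0 0 0 0 0'; python3 - <<'E'
from h import *
import cv2
s=bot.get_state();y=R.from_rotvec(s['ee_rot']).as_matrix()[:,1];print(s['ft_torque'].round(2),"h",np.degrees(np.arctan2(-y[0],y[1])),s['joint_positions'].round(2))
C=cam("wrist");im=bot.grab_frame("wrist")[:,:,::-1].copy();np.save("w4.npy",np.array([C[0]["cx"],C[0]["cy"],C[1]]+list(C[2].ravel())))
cv2.imwrite("pics/w4raw.png",im)
cv2.imwrite("pics/w4.png",cv2.resize(im[104:329,169:469],None,fx=2.66,fy=2.66,interpolation=cv2.INTER_CUBIC))
E
```

```text
t: 16.4
tcp_pos: [584.6, 200.2, 87.9]
ee_rot: [1.176, 2.191, -0.422]
ft_force: [2.8, 4.1, 16.2]
opening: 0.599
grip_force: 52.7
t: 16.65
tcp_pos: [584.6, 200.2, 88.0]
ee_rot: [1.176, 2.191, -0.422]
ft_force: [1.9, 3.3, 16.5]
opening: 0.591
grip_force: 52.8
[-0.66 -0.88  0.55] h -56.29784989609951 [-0.11  1.23 -1.17  1.79  1.56  1.78 -1.22]
```

View pics/w4.png

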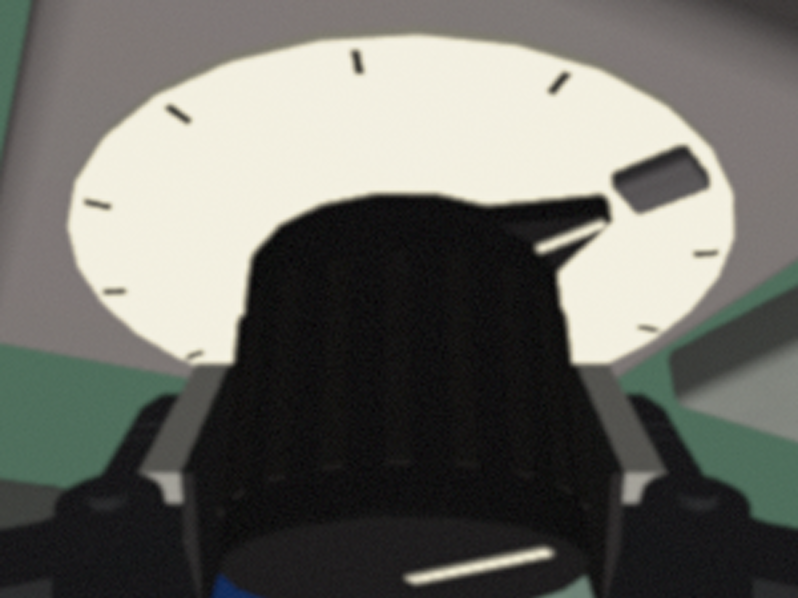

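```bash
python3 - <<'E'
from h import *
w=np.load("w4.npy");C=({"cx":w[0],"cy":w[1]},w[2],w[3:].reshape(4,4));O=np.array([584.5,199.9])
for n,u,v,z in [("tip",607,222,59.5),("line in",540,249,59.5),("rib in",628,202,57.5),("rib out",699,174,57.5),("rib mid",664,188,57.5)]:
    d=onz("",169+u/2.66,104+v/2.66,z,C)[:2]-O;print(n,"r",np.hypot(*d).round(1),"ang",np.degrees(np.arctan2(d[1],d[0])).round(1))
E
```

```text
tip r 37.1 ang 70.6
line in r 25.8 ang 70.0
rib in r 40.6 ang 70.6
rib out r 51.3 ang 70.6
rib mid r 46.1 ang 70.6
```

The pointer is aligned with the rib (both at 70.6°). I'll ease the press, open gently, then back out along the tool axis.

```bash
python3 -m handwheel '0.0003 0.0005 0.0005 0 0 0 0;0 0 0.0005 0 0 0 0;0 0 0.0005 0 0 0 0;0 0 0 0 0 0 0' 
python3 -m handwheel '0 0 0 0 0 0 0.55;0 0 0 0 0 0 0.6;0 0 0 0 0 0 0.63;0 0 0 0 0 0 0.67;0 0 0 0 0 0 0.75;0 0 0 0 0 0 0.9;0 0 0 0 0 0 1;0 0 0 0 0 0 1'
```

```text
t: 17.2
tcp_pos: [584.6, 200.2, 88.0]
ee_rot: [1.176, 2.192, -0.423]
ft_force: [2.6, 3.3, 13.0]
opening: 0.598
grip_force: 52.8
t: 18.2
tcp_pos: [582.6, 199.7, 85.1]
ee_rot: [1.178, 2.198, -0.427]
ft_force: [0.2, -0.5, -0.7]
opening: 1.003
grip_force: 0.0
```

Released cleanly. Backing out 150 mm along the tool axis.

```bash
python3 -m handwheel '-0.0071 0.0107 0.0153 0 0 0 1;-0.0107 0.016 0.023 0 0 0 1;-0.0143 0.0214 0.0306 0 0 0 1;-0.0143 0.0214 0.0306 0 0 0 1;-0.0179 0.0267 0.0383 0 0 0 1;-0.0179 0.0267 0.0383 0 0 0 1;-0.0143 0.0214 0.0306 0 0 0 1;0 0 0 0 0 0 1'; python3 - <<'E'
from h import *
import cv2
C=cam("wrist");im=bot.grab_frame("wrist")[:,:,::-1].copy();np.save("w5.npy",np.array([C[0]["cx"],C[0]["cy"],C[1]]+list(C[2].ravel())))
u,v=proj("",[584.5,200,58],C);x0,y0=max(0,int(u)-150),max(0,int(v)-100);print(x0,y0)
a=bot.grab_frame("scene")[:,:,::-1];b=bot.grab_frame("side")[:,:,::-1]
cr=cv2.resize(im[y0:y0+200,x0:x0+300],(600,400),interpolation=cv2.INTER_CUBIC)
f=lambda i,y,x:cv2.resize(i[y:y+70,x:x+105],(300,200),interpolation=cv2.INTER_CUBIC)
cv2.imwrite("pics/fin.png",np.vstack([cr,np.hstack([f(b,135,300),f(a,195,340)])]))
E
```

```text
t: 19.2
tcp_pos: [534.0, 273.7, 190.3]
ee_rot: [1.176, 2.198, -0.422]
ft_force: [-0.3, -0.4, 0.6]
opening: 1.005
grip_force: 0.0
170 62
```

View pics/fin.png

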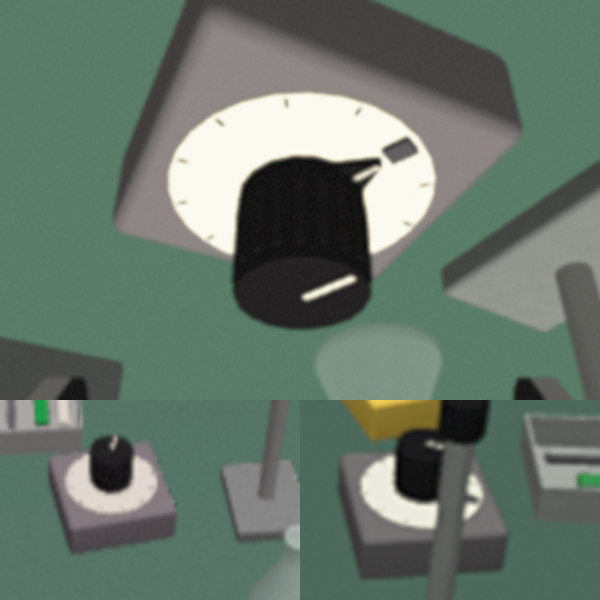

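The pointer tip at (379,164) lies in line with the rib at (401,152), and the timer stands in place. I'll check the angles by number, then hand in.

```bash
python3 - <<'E'
from h import *
w=np.load("w5.npy");C=({"cx":w[0],"cy":w[1]},w[2],w[3:].reshape(4,4));O=np.array([584.5,199.9]);A=[]
for u,v,z in [(379.5,165,59.5),(401,152,57.5)]:
    d=onz("",170+u/2,62+v/2,z,C)[:2]-O;A.append(np.degrees(np.arctan2(d[1],d[0])));print(np.hypot(*d).round(1),A[-1].round(1))
if abs(A[0]-A[1])<4: print(bot.close_job())
E
```

```text
37.1 71.5
46.2 70.5
the job is handed in; nothing more can be done
None
```

The knob is set and the job is handed in at about 19 s: the pointer stands within about 1° of the index, the timer's middle shifted by about 2 mm at most, the press while turning stayed at 12 to 17 N, and the robot let go and backed clear of everything.

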